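Stow the coin rack in the cash drawer

ROBOT

A 6-joint arm with a two-finger parallel gripper is mounted at the origin on the work surface. World frame = base frame: x ahead of the robot, y to its left, z up, the work surface at z = 0. Lengths are in mm, angles in rad, forces in N, time in s.
With the tool pointing down it reaches from about 400 to 925 mm from the base axis. Payload 12.5 kg.
Tool frame: the origin (TCP) lies at the very end of the fingers, on their centre line; the grasp point (between the pads) lies env.grip_point_offset behind it (env.grip_point_offset is the distance from the TCP to the grasp point, in mm); y points along the fingers, z is the direction in which the jaws open and shut, and the axes are right-handed (so a half turn about y gives the same grasp; the last joint's range is limited). The gripper opens to 95 mm and grips with 3 to 60 N. Pads are 20 mm wide; open, the fingers measure 119 mm over their backs; the gripper's body (75 mm by 180 mm) begins 59 mm behind the grasp point.
Start: joints at [1.031, 0.491, 1.559, -0, 1.092, -0.106], TCP at [262.687, 567.135, 214.661] pointing down, gripper open.
Joint ranges: [-3.1, 3.1], [-0.84, 2.19], [0.05, 2.79], [-1.13, 4.28], [0.06, 2.93], [-2.69, 2.69]. Speed limits (rad/s): [2.22, 2.22, 2.79, 3.14, 3.14, 3.14].

INTERFACE

Orientations are given as [roll, pitch, yaw] about the fixed x, y, z axes, in that order (R = Rz(yaw) Ry(pitch) Rx(roll)).
In Python, from cell import readout, read_camera, env, nets gives the robot as it stands.
- The arm moves only by the tool apply_moves, never from a script. Its argument "increments" is a list of rows, each a list of 3 entries, a list of its own where there are three numbers: the shift along the tool's x, y, z in cm, then the turn, a rotation vector about the tool's x, y, z in degrees, then the finger opening in cm, from 0 to 9.51. A call has exactly 5 rows; each row shifts and turns the pose as measured when the row begins, along the tool's axes as they then stand; what a row does not reach is not made up. A row lasts 1/8 s, in which the tool goes at most 62.5 mm and 10.7 degrees, less where a joint would pass 70% of its speed; a pose out of reach is approached as far as the arm can. A call with a gripper value outside its range is refused whole. The fingers move at their own pace and stop on an object; the grip force is fixed at half the most. Time passes only in rows, so rows that do not move let the fingers close, or fill a call up. It gives the time, the measured TCP pose, the force and the opening at its end, in the units of the state.
- readout.state(): the state, without advancing time (a new reading comes with each control period).
- read_camera(name): name is "scene" or "side" or "wrist"; returns a dict with "img" (384x512x3 uint8, red, green, blue), "vfov" (degrees; the focal length in pixels is half the picture's height over the tangent of half this angle, whatever the lens; pixels are square), "cx", "cy" (the principal point, pixels), "rvec" (rotation vector, rad) and "tvec" (3), from world to camera coordinates, as OpenCV has them; the wrist camera has in their place "mount" (4x4, takes a point from camera to tool coordinates, whose origin is the TCP and whose axes are the tool frame's). Camera axes: x right, y down, z forward; pixel columns grow to the right and rows downward; lengths in mm; the calibration is good to about 2 mm. A picture is of the moment at which its call begins: read the wrist's pose just before it. There is no depth.
- env.job_done(): hands the job in, once; it reports no verdict.
Trained networks look in a picture, given as the dict that the camera call returned (one of the last four; its "shot" number tells which), for a name from the list of things; names that differ only in an ending like _2 or _b are one class to them, and where a whole thing is asked for, a point or a joint stands for the part that bears it (a point fixed in the world has none). Each returns a list of dicts, best first, with "confidence" (0 to 1); they miss things now and then, are a little off and sometimes report something else, mostly with a low value. They report only what shows in the picture. A call takes as long as a camera call. They do not tell look-alikes from the thing itself.
- nets.look_for(picture, thing): "point" ([x, y, z] in mm, in the coordinates of the camera as it stood for that picture, good to about 4 mm: the middle of the surface that is visible of it).
- nets.mark_of(picture, thing): "point" ([x, y, z] in mm, in the coordinates of the camera as it stood for that picture, good to about 4 mm: a listed point, or the origin of a listed thing).
The state is a dict: "t": time; "joints": joint angles; "qvel": joint speeds; "tau": joint torques, N m; "eef_pos": TCP position; "tcp_rot": TCP orientation; "ft_force": force on the tool from outside, world axes, zero at the start; "moment": the same for the moment, N m; "opening": opening from 0.0 (shut) to 1.0 (fully open).
Only numpy, scipy, OpenCV 4.12 (cv2) and the standard library are available. Lean on these libraries where they do the work, as an engineer would, in place of code of your own. Each camera call takes 0.05 s, during which the arm holds its last target. There are 200 camera calls.

TASK

Set the coin rack upright on the floor of the open cash drawer, beside the tin, let go of it, then slide the drawer fully shut without slamming it. Keep the rack and the tin upright all the time, and leave the calculator, stapler and hand stamp where they are.

Things in the scene. Friction and masses are not known exactly. Their poses are not given: they have to be found in the camera images.
- till: Cash drawer housing: low off-white painted steel box fixed to the counter, 360 deep (x), 390 wide (y), 95 high. Origin at counter height in the middle of its open front; x points into it (away from the robot), y left, z up. Its roof starts at x = 0 here, so with the drawer open by q it covers the drawer's inside beyond x = q; things under 76 tall pass beneath it.
- drawer (a joint): Drawer slide, metres pulled out along the housing's -x. 0 = shut (stop), 0.26 = stop. Starts 0.18 to 0.22 open. Stays where left; 2 to 4 N push it, no latch or spring. Front plate: off-white, flat, no handle (a small lock 120 right of its middle), 15 thick, 390 wide, 6 to 86 above the counter.
- drawer_floor (a point): Point on the drawer's inside floor (12 above the counter), mid-width, right behind the front plate; moves with the drawer, axes as the housing's. The inside is one open space, black, no dividers: x 0 to 314, y -176 to +176. The front plate's outer face is at x = -15, its top edge at z = 74, side walls' top at z = 54.
- coin_rack: Coin rack: a grey plastic trough filled with a row of upright coins (steel, brass, copper), all one rigid piece, 130 long (x), 46 wide (y). Flat long sides 40 high, 52 high at the two end plates, about 47 at the coins. About 0.4 kg. Origin at the centre of its underside, z up. Starts standing on the counter, to the left or right of the cash drawer; the calculator lies on the other side.
- tin: Closed flat-topped tin with a bright steel lid, dark below, 102 long (x), 58 wide (y), 38 high, lying loose in the drawer, anywhere across its width; origin at the centre of its underside, z up.
- calculator: Black desk calculator, 145 x 100 x 20 high, bystander; origin at the centre of its underside.
- stapler: Black stapler, 140 x 36 x 52 high, on the counter to the left of the housing, bystander; origin at the centre of its underside.
- stamp: Hand stamp, black 70 x 45 foot with a wooden knob, 84 high, on the counter to the right of the housing, bystander; origin at the centre of its underside.
There are look-alikes about, which are no part of the job. Leave any pink or turquoise look-alike of the coin_rack alone.

How it is judged (in metres and radians):
On the way:
1. the coin rack stands released and upright on the drawer's floor while the drawer is still open (more than 80 mm) (x of coin_rack in the frame of drawer_floor between 0.01 and 0.305 m and y of coin_rack in the frame of drawer_floor between -0.17 and 0.17 m and z of coin_rack in the frame of drawer_floor between -0.006 and 0.01 m and angle between coin_rack's own z axis and vertical below 0.12 rad and value of joint drawer above 0.08 m and contact force between coin_rack and the fingers below 0.2 N and linear speed of coin_rack below 0.05 m/s), for 0.2 s.
At the end, for the whole second after the job is handed in: The drawer is shut to within 6 mm; the coin rack and the tin are both inside it, flat on its floor (within 10 mm of floor height, upright within 0.12 rad) and at rest (x of coin_rack in the frame of drawer_floor between 0.01 and 0.305 m and y of coin_rack in the frame of drawer_floor between -0.17 and 0.17 m and z of coin_rack in the frame of drawer_floor between -0.006 and 0.01 m and angle between each of coin_rack, tin's own z axis and vertical below 0.12 rad and x of tin in the frame of drawer_floor between 0.01 and 0.305 m and y of tin in the frame of drawer_floor between -0.17 and 0.17 m and z of tin in the frame of drawer_floor between -0.006 and 0.01 m and value of joint drawer below 0.006 m and linear speed of coin_rack below 0.02 m/s); the robot touches nothing.
It fails at once if the coin rack or the tin is tipped more than 0.5 rad (angle between any of coin_rack, tin's own z axis and vertical above 0.5 rad).
It fails at once if the drawer is slammed (closing faster than 0.5 m/s) (velocity of joint drawer below -0.5 m/s).
It fails at once if the calculator, stapler or stamp is moved by more than 30 mm (distance of any of calculator, stapler, stamp from where it was at the start of the episode above 0.03 m).
It also fails if it takes over 58 s, if anything falls off the work surface, if the arm or the gripper's body presses on something with over 40 N, if the wrist force passes 120 N, or if a joint passes its speed limit or range.

## Working session

There is one attempt and no reset: what is moved stays moved. The work goes in short steps, Python scripts to look and compute and a tool call to move; the robot and the scene stay as the last step left them, time stands still between calls to the robot, and variables do not carry over. Pictures are saved under pics/ and viewed, about 8 in all and at most 12, crops included, and the job is handed in when it is done.

Besides the shell and the picture viewer there is one more tool, called as name(argument=value, ...), one argument or row to a line, values as JSON. apply_moves: Moves the arm, as the interface text tells. Its arguments: {"type":"object","properties":{"increments":{"type":"array"}},"required":["increments"]}

```bash
mkdir -p pics; ls; cat > h.py <<'E'
import numpy as np, cv2
from cell import readout, read_camera, env, nets
from scipy.spatial.transform import Rotation as R
def T_tool(s=None):
    s=s or readout.state(); T=np.eye(4); T[:3,:3]=R.from_euler('xyz',s['tcp_rot']).as_matrix(); T[:3,3]=s['eef_pos']; return T
def shot(name,save=None):
    T=T_tool(); p=read_camera(name)
    if 'mount' in p: M=T@np.array(p['mount'])
    else:
        W=np.eye(4); W[:3,:3]=cv2.Rodrigues(np.array(p['rvec'],float))[0]; W[:3,3]=np.ravel(p['tvec']); M=np.linalg.inv(W)
    if save: cv2.imwrite('pics/'+save,p['img'][...,::-1])
    return p,M
def K(p):
    f=p['img'].shape[0]/2/np.tan(np.radians(p['vfov'])/2); return f
def w(M,pt): return M[:3,:3]@np.array(pt)+M[:3,3]
def pix(p,M,u,v,z):
    f=K(p); d=M[:3,:3]@np.array([(u-p['cx'])/f,(v-p['cy'])/f,1]); o=M[:3,3]; return o+d*(z-o[2])/d[2]
def proj(p,M,P):
    q=np.linalg.inv(M)@np.append(P,1); f=K(p); return (q[0]/q[2]*f+p['cx'],q[1]/q[2]*f+p['cy'])
E
python3 - <<'E'
from h import *
print(readout.state(), env.grip_point_offset)
ims=[]
for c in ['scene','side','wrist']:
    p,M=shot(c); ims.append(p['img'])
    for t in ['till','drawer','drawer_floor','coin_rack','tin','calculator','stapler','stamp']:
        for n in ('look_for','mark_of'):
            try: r=getattr(nets,n)(p,t)
            except Exception as e: print(t,n,e); continue
            print(c,t,n,[(round(d['confidence'],2),w(M,d['point']).round().astype(int).tolist(),[int(x) for x in proj(p,M,w(M,d['point']))]) for d in r[:3]])
cv2.imwrite('pics/a.png',ims[0][...,::-1]);cv2.imwrite('pics/b.png',ims[1][...,::-1])
cv2.imwrite('pics/c.png',ims[2][...,::-1])
E
```

```text
pics
{'t': 0.0, 'joints': array([ 1.03140999e+00,  4.91544836e-01,  1.55945151e+00, -6.73764725e-06,
        1.09169866e+00, -1.05611531e-01]), 'qvel': array([-8.81039987e-04,  1.69298386e-05,  7.94739085e-04, -1.74532562e-04,
       -6.11753986e-04,  3.94798148e-04]), 'tau': array([ 1.18319022e-03, -6.12642860e+01, -2.58178514e+01,  6.92993961e-02,
        4.82271519e-02, -1.42162794e-04]), 'eef_pos': array([262.54766779, 566.9103701 , 214.07018665]), 'tcp_rot': array([-1.57189317e+00,  1.10262475e-04, -4.33771758e-01]), 'ft_force': array([-0.21630536,  0.60151223, -0.27267262]), 'moment': array([-0.00667731, -0.0050564 , -0.00690601]), 'opening': 0.9993591262291839} 18.8
scene till look_for [(0.61, [866, -75, 98], [327, 220])]
scene till mark_of [(0.88, [703, -18, 2], [296, 214])]
scene drawer look_for [(0.59, [533, -62, 33], [253, 193])]
drawer mark_of it knows: calculator, coin_rack, drawer_floor, stamp, stapler, till, tin
scene drawer_floor look_for [(0.92, [534, -63, 30], [253, 194])]
scene drawer_floor mark_of [(0.7, [503, -28, 12], [254, 191])]
scene coin_rack look_for [(0.87
[... 1692 characters left out ...]
er mark_of [(0.82, [645, 370, 0], [215, 155])]
side stamp look_for [(0.82, [674, -375, 30], [347, 235])]
side stamp mark_of [(0.54, [682, -370, 0], [347, 240])]
wrist till look_for []
wrist till mark_of []
wrist drawer look_for []
drawer mark_of it knows: calculator, coin_rack, drawer_floor, stamp, stapler, till, tin
wrist drawer_floor look_for []
wrist drawer_floor mark_of []
wrist coin_rack look_for []
wrist coin_rack mark_of []
wrist tin look_for []
wrist tin mark_of []
wrist calculator look_for [(0.87, [408, 410, 15], [203, 304])]
wrist calculator mark_of [(0.85, [462, 400, -2], [215, 325])]
wrist stapler look_for []
wrist stapler mark_of []
wrist stamp look_for []
wrist stamp mark_of []
```

```bash
python3 - <<'E'
import cv2,numpy as np
a=cv2.imread('pics/a.png');b=cv2.imread('pics/b.png')
a=cv2.resize(a[120:300,90:390],(800,480),interpolation=cv2.INTER_CUBIC)
b=cv2.resize(b[120:345,150:390],(640,600),interpolation=cv2.INTER_CUBIC)
cv2.imwrite('pics/a2.png',a);cv2.imwrite('pics/b2.png',b)
E
```

```text
(no output)
```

View pics/a2.png

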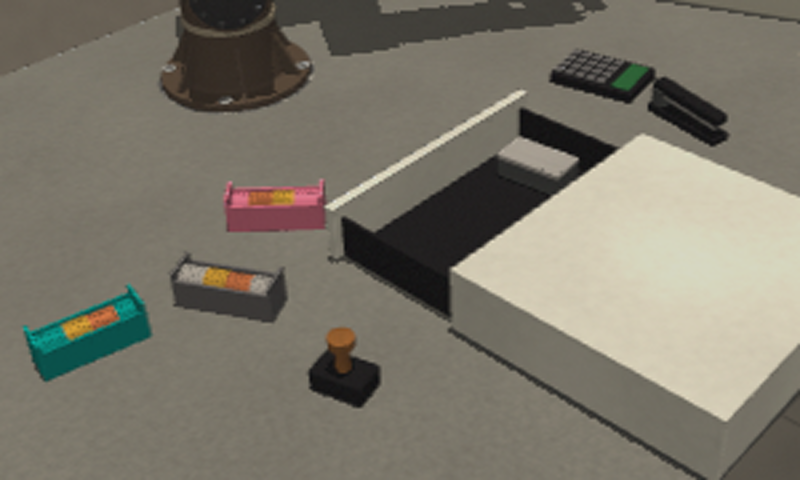

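View pics/b2.png

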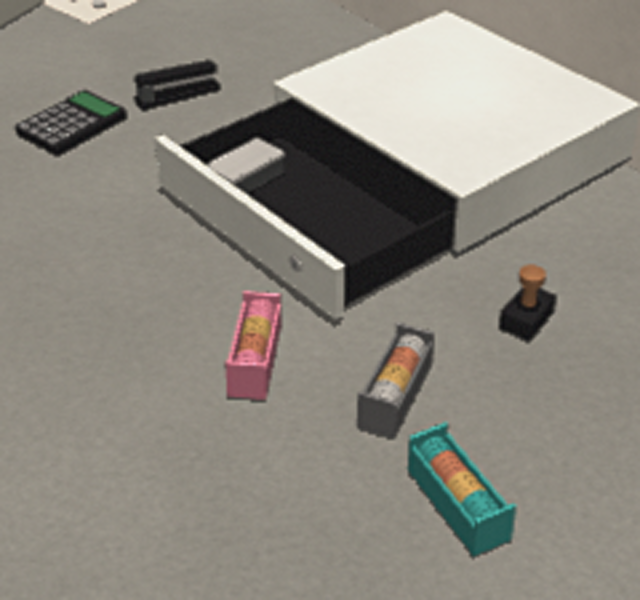

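The pictures show the grey rack at about (176,228) in scene and (297,263) in side. The pink one is nearer the base and the turquoise one is further right. The tin is at the left end of the drawer, and the calculator and stapler are on the left. Next I'll estimate yaws and plan the transit.

```bash
cat >> h.py <<'E'
def plan(pos,yaw,n=5,T=None):
    """increments for n rows to go from current to target (tool pointing down, yaw rad)"""
    T=T_tool() if T is None else T
    Rt=R.from_euler('xyz',[-np.pi/2,0,yaw]).as_matrix(); d=(np.array(pos)-T[:3,3])
    rv=R.from_matrix(T[:3,:3].T@Rt).as_rotvec(); out=[]
    for i in range(n):
        Ri=T[:3,:3]@R.from_rotvec(rv*i/n).as_matrix()
        out.append([(Ri.T@d/n/10).round(2).tolist(),np.degrees(rv/n).round(2).tolist()])
    print('dist/row',np.linalg.norm(d)/n)
    for o in out: print(o)
    return out
E
python3 - <<'E'
from h import *
b,M=shot('side')
q=lambda u,v,z:pix(b,M,150+u/2.667,120+v/2.667,z)
A=q(377,402,52);B=q(416,331,52);print('rack',A,B,(A+B)/2,np.degrees(np.arctan2(*(B-A)[1::-1])),np.linalg.norm(B-A))
# drawer front top edge outer: left, right; roof front corners
A=q(157,138,86);B=q(340,268,86);print('plate',A,B,np.degrees(np.arctan2(*(A-B)[1::-1])),np.linalg.norm(B-A))
A=q(276,85,95);B=q(456,196,95);print('roof',A,B,np.degrees(np.arctan2(*(A-B)[1::-1])),np.linalg.norm(B-A))
plan([500,150,260],0.0,10)
E
```

```text
rack [ 412.72071193 -402.52584784   52.        ] [ 523.81964675 -341.53111988   52.        ] [ 468.27017934 -372.02848386   52.        ] 28.767345925400402 126.74119360695943
plate [483.70770865 156.75184747  86.        ] [ 501.1712298  -228.52212998   86.        ] 92.59530021833511 385.66956357826575
roof [692.83057539 159.28964744  95.        ] [ 704.18167889 -213.39905165   95.        ] 91.74453728177714 372.8615211815542
dist/row 48.2064386979497
[[3.91, -0.45, -2.79], [-0.0, -2.49, -0.0]]
[[3.78, -0.45, -2.95], [-0.0, -2.49, -0.0]]
[[3.65, -0.45, -3.12], [-0.0, -2.49, -0.0]]
[[3.51, -0.45, -3.27], [-0.0, -2.49, -0.0]]
[[3.37, -0.45, -3.42], [-0.0, -2.49, -0.0]]
[[3.22, -0.45, -3.56], [-0.0, -2.49, -0.0]]
[[3.06, -0.45, -3.7], [-0.0, -2.49, -0.0]]
[[2.89, -0.45, -3.83], [-0.0, -2.49, -0.0]]
[[2.73, -0.45, -3.95], [-0.0, -2.49, -0.0]]
[[2.55, -0.45, -4.06], [-0.0, -2.49, -0.0]]
```

apply_moves(
  increments=[
    [[3.9,-0.5,-2.8],[0,-2.5,0],9.5],
    [[3.8,-0.5,-3.0],[0,-2.5,0],9.5],
    [[3.7,-0.5,-3.1],[0,-2.5,0],9.5],
    [[3.5,-0.5,-3.3],[0,-2.5,0],9.5],
    [[3.4,-0.5,-3.4],[0,-2.5,0],9.5],
  ],
)

```text
t: 3.08
eef_pos: [384.4, 354.6, 239.7]
tcp_rot: [-1.57, -0.0, -0.204]
ft_force: [0.4, 0.4, 1.0]
opening: 0.997
```

apply_moves(
  increments=[
    [[3.2,-0.5,-3.6],[0,-2.5,0],9.5],
    [[3.1,-0.5,-3.7],[0,-2.5,0],9.5],
    [[2.9,-0.5,-3.8],[0,-2.5,0],9.5],
    [[2.7,-0.5,-4.0],[0,-2.5,0],9.5],
    [[2.6,-0.5,-4.0],[0,-2.5,0],9.5],
  ],
)

```text
t: 3.7
eef_pos: [510.3, 140.7, 266.6]
tcp_rot: [-1.57, -0.003, 0.022]
ft_force: [1.0, 0.8, 0.5]
opening: 1.002
```

```bash
python3 - <<'E'
from h import *
print(readout.state()['eef_pos'],readout.state()['tcp_rot'],readout.state()['t'])
p,M=shot('wrist','d.png')
print(M[:3,2],M[:3,3])
for t in ['till','drawer_floor','tin']:
    print(t,[(round(d['confidence'],2),w(M,d['point']).round().tolist()) for d in nets.mark_of(p,t)[:2]])
plan([500,-150,260],np.radians(14),5)
plan([460,-365,220],np.radians(28),10)
E
```

```text
[510.3022696  140.7424552  266.56017661] [-1.56971126 -0.00260152  0.02199278] 3.7
[ 0.26429434  0.00699409 -0.96441671] [436.13238207 138.72729669 435.8985757 ]
till []
drawer_floor [(0.74, [503.0, -32.0, 11.0]), (0.64, [464.0, 392.0, 0.0])]
tin [(0.96, [583.0, 89.0, 10.0])]
dist/row 58.39399284100544
[[-0.3, 0.11, -5.83], [-0.01, -2.59, 0.02]]
[[-0.57, 0.12, -5.81], [-0.01, -2.59, 0.02]]
[[-0.83, 0.12, -5.78], [-0.01, -2.59, 0.02]]
[[-1.09, 0.12, -5.74], [-0.01, -2.59, 0.02]]
[[-1.35, 0.12, -5.68], [-0.01, -2.59, 0.02]]
dist/row 51.12597138769439
[[-0.59, 0.45, -5.06], [-0.0, -2.69, 0.01]]
[[-0.83, 0.45, -5.02], [-0.0, -2.69, 0.01]]
[[-1.06, 0.45, -4.98], [-0.0, -2.69, 0.01]]
[[-1.3, 0.46, -4.92], [-0.0, -2.69, 0.01]]
[[-1.53, 0.46, -4.86], [-0.0, -2.69, 0.01]]
[[-1.75, 0.46, -4.78], [-0.0, -2.69, 0.01]]
[[-1.98, 0.46, -4.69], [-0.0, -2.69, 0.01]]
[[-2.19, 0.46, -4.6], [-0.0, -2.69, 0.01]]
[[-2.41, 0.46, -4.49], [-0.0, -2.69, 0.01]]
[[-2.62, 0.46, -4.37], [-0.0, -2.69, 0.01]]
```

apply_moves(
  increments=[
    [[-0.6,0.3,-5.1],[0,-2.7,0],9.5],
    [[-0.8,0.3,-5.0],[0,-2.7,0],9.5],
    [[-1.1,0.3,-5.0],[0,-2.7,0],9.5],
    [[-1.3,0.3,-4.9],[0,-2.7,0],9.5],
    [[-1.5,0.3,-4.9],[0,-2.7,0],9.5],
  ],
)

```text
t: 4.53
eef_pos: [484.4, -110.3, 250.1]
tcp_rot: [-1.569, -0.003, 0.272]
ft_force: [0.5, 1.4, -0.2]
opening: 0.999
```

apply_moves(
  increments=[
    [[-1.8,0.4,-4.8],[0,-2.7,0],9.5],
    [[-2.0,0.4,-4.7],[0,-2.7,0],9.5],
    [[-2.2,0.4,-4.6],[0,-2.7,0],9.5],
    [[-2.4,0.4,-4.5],[0,-2.7,0],9.5],
    [[-2.6,0.4,-4.3],[0,-2.7,0],9.5],
  ],
)

```text
t: 5.15
eef_pos: [486.3, -336.2, 227.2]
tcp_rot: [-1.598, 0.051, 0.452]
ft_force: [1.0, 0.1, 0.7]
opening: 0.997
```

```bash
python3 - <<'E'
from h import *
print(readout.state()['eef_pos'],readout.state()['tcp_rot'],readout.state()['t'])
p,M=shot('wrist','e.png'); np.savez('e.npz',img=p['img'],M=M,cx=p['cx'],cy=p['cy'],vfov=p['vfov'])
for t in ['coin_rack']:
    print(t,[(round(d['confidence'],2),w(M,d['point']).round().tolist(),proj(p,M,w(M,d['point']))) for d in nets.mark_of(p,t)[:3]])
E
```

```text
[ 486.31500828 -336.22875896  227.22153606] [-1.59768633  0.05126132  0.45249318] 5.15
coin_rack [(0.88, [415.0, -527.0, -2.0], (np.float64(158.36526783035188), np.float64(73.6393993965502))), (0.85, [470.0, -365.0, 1.0], (np.float64(248.0440336539308), np.float64(163.46877552552291))), (0.82, [379.0, -215.0, -1.0], (np.float64(371.5194126858397), np.float64(152.15892126635964)))]
```

View pics/e.png

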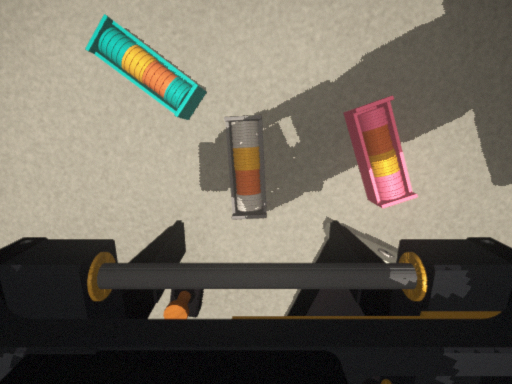

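View pics/d.png

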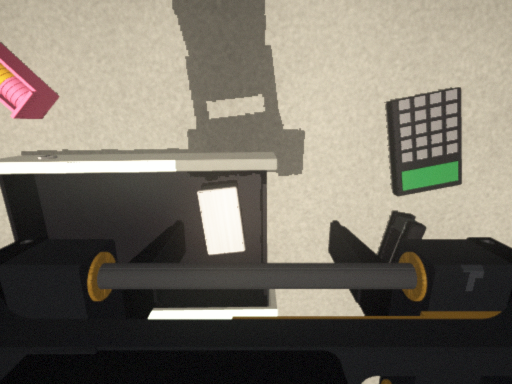

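Image e shows the grey rack centred at about (248,166), with its end plates at (245,117) and (249,217). Image d shows the tin lid around (222,220) and the plate's edge at row 170.

```bash
python3 - <<'E'
from h import *
z=np.load('e.npz'); p={k:z[k] for k in ('img','cx','cy','vfov')}; M=z['M']
A,B=pix(p,M,245,117,52),pix(p,M,249.5,216.5,52)
print(A,B,(A+B)/2,np.linalg.norm(A-B),np.degrees(np.arctan2(*(B-A)[1::-1])))
T=np.eye(4);T[:3,:3]=R.from_euler('xyz',[-1.5697,-.0026,.022]).as_matrix();T[:3,3]=[510.3,140.74,266.56]
q,_=shot('wrist'); Md=T@np.array(q['mount'])
c=[pix(q,Md,u,v,50) for u,v in [(199,190),(236,186),(244,251),(206,254)]]
print('tin',np.mean(c,0),np.degrees(np.arctan2(*(c[3]-c[0])[1::-1])),np.linalg.norm(c[3]-c[0]),np.linalg.norm(c[1]-c[0]))
a,b=pix(q,Md,0,172,86),pix(q,Md,275,168,86);print('plate back edge',a,b,np.degrees(np.arctan2(*(b-a)[1::-1])))
s=T_tool();print(s[:3,3],readout.state()['tcp_rot'])
plan([470,-366,100],np.radians(29),5)
E
```

```text
[ 415.7465626  -391.69917286   52.        ] [ 525.83280774 -332.6175492    52.        ] [ 470.78968517 -362.15836103   52.        ] 124.93846334868554 28.22178290903847
tin [580.66587997  90.40813917  50.        ] 4.235803431799135 100.60868029828058 53.291668833544
plate back edge [ 506.77661422 -185.85506147   86.        ] [493.79095785 163.75294811  86.        ] 92.12718646619541
[ 486.57412779 -334.94669075  226.52866963] [-1.59586411  0.05073934  0.45401217]
dist/row 26.26671960253906
[[-0.44, 2.57, -0.35], [0.27, -0.59, -0.59]]
[[-0.47, 2.56, -0.36], [0.27, -0.59, -0.59]]
[[-0.5, 2.55, -0.36], [0.27, -0.59, -0.59]]
[[-0.53, 2.55, -0.37], [0.27, -0.59, -0.59]]
[[-0.56, 2.54, -0.38], [0.27, -0.59, -0.59]]
```

apply_moves(
  increments=[
    [[-0.4,2.5,-0.3],[0.3,-0.5,-0.6],9.5],
    [[-0.5,2.5,-0.3],[0.3,-0.5,-0.6],9.5],
    [[-0.5,2.5,-0.3],[0.3,-0.5,-0.6],9.5],
    [[-0.5,2.5,-0.3],[0.3,-0.5,-0.6],9.5],
    [[-0.5,2.5,-0.3],[0.3,-0.5,-0.6],9.5],
  ],
)

```text
t: 5.92
eef_pos: [484.7, -334.9, 100.8]
tcp_rot: [-1.594, 0.039, 0.461]
ft_force: [0.1, -0.1, -0.3]
opening: 0.996
```

```bash
python3 - <<'E'
from h import *
print(readout.state()['eef_pos'],readout.state()['tcp_rot'],readout.state()['t'])
p,M=shot('wrist','f.png')
print([(round(d['confidence'],2),w(M,d['point']).round().tolist()) for d in nets.mark_of(p,'coin_rack')[:3]])
plan([471,-364,14],np.radians(28.5),5)
for x,y in((-65,-23),(-65,23),(65,23),(65,-23)):
    a=np.radians(28.5);print(proj(p,M,[471+x*np.cos(a)-y*np.sin(a),-364+x*np.sin(a)+y*np.cos(a),52]))
E
```

```text
[ 484.69937209 -334.92757804  100.80839101] [-1.59428925  0.03936113  0.46122949] 5.925
[(0.91, [415.0, -525.0, -3.0]), (0.65, [469.0, -364.0, 1.0]), (0.55, [378.0, -212.0, -2.0])]
dist/row 18.23983003313144
[[-0.42, 1.73, -0.38], [0.22, -0.41, -0.48]]
[[-0.44, 1.73, -0.39], [0.22, -0.41, -0.48]]
[[-0.45, 1.72, -0.39], [0.22, -0.41, -0.48]]
[[-0.47, 1.72, -0.39], [0.22, -0.41, -0.48]]
[[-0.49, 1.71, -0.39], [0.22, -0.41, -0.48]]
(np.float64(198.8394466277259), np.float64(102.65267065565757))
(np.float64(259.3038546170795), np.float64(100.28013583604698))
(np.float64(264.22583699124664), np.float64(259.35737153647307))
(np.float64(211.00898118788362), np.float64(260.4981604853587))
```

View pics/f.png

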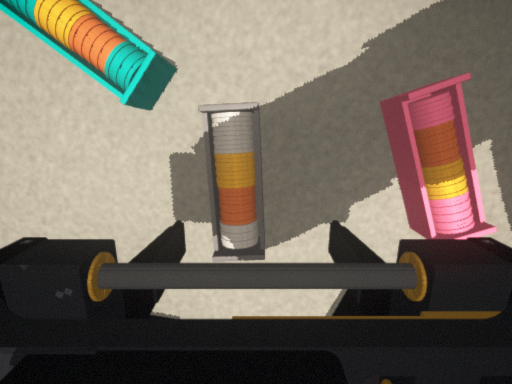

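The predicted corners match the picture to about 3 px, so the rack pose is confirmed. The lateral shift wasn't made, though, so I'll correct it at this height.

apply_moves(
  increments=[
    [[-1.2,0,-1.0],[0.5,0,-1.2],9.5],
    [[-1.2,0,-1.0],[0.5,0,-1.2],9.5],
    [[0,0,0],[0,0,0],9.5],
    [[0,0,0],[0,0,0],9.5],
    [[0,0,0],[0,0,0],9.5],
  ],
)

```text
t: 6.65
eef_pos: [482.3, -349.8, 102.8]
tcp_rot: [-1.596, 0.032, 0.431]
ft_force: [-0.4, -0.8, -0.7]
opening: 1.006
```

```bash
python3 - <<'E'
from h import *
s=readout.state();print(s['eef_pos'],s['tcp_rot'],s['t'],s['joints'])
plan([471,-364,14],np.radians(28.5),5)
E
```

```text
[ 482.28728039 -349.82240301  102.80528843] [-1.59599238  0.03220142  0.43081043] 6.65 [-0.72017466  0.57913258  1.74788334 -0.05502355  0.80543821 -2.68424338]
dist/row 18.12709155819665
[[-0.27, 1.79, -0.12], [0.28, -0.76, -0.38]]
[[-0.28, 1.79, -0.12], [0.28, -0.76, -0.38]]
[[-0.29, 1.78, -0.13], [0.28, -0.76, -0.38]]
[[-0.31, 1.78, -0.13], [0.28, -0.76, -0.38]]
[[-0.32, 1.78, -0.14], [0.28, -0.76, -0.38]]
```

Joint 6 is at its limit, so I'll take the equivalent half-turned grasp. That means turning +176° about tool y.

apply_moves(
  increments=[
    [[0,-0.2,0],[0,10.5,0],9.5],
    [[0,-0.2,0],[0,10.5,0],9.5],
    [[0,-0.2,0],[0,10.5,0],9.5],
    [[0,-0.2,0],[0,10.5,0],9.5],
    [[0,-0.2,0],[0,10.5,0],9.5],
  ],
)

```text
t: 7.28
eef_pos: [482.5, -348.9, 113.2]
tcp_rot: [-1.612, -0.001, -0.507]
ft_force: [0.6, 0.3, 1.3]
opening: 1.001
```

apply_moves(
  increments=[
    [[0,0,0],[0,10.5,0],9.5],
    [[0,0,0],[0,10.5,0],9.5],
    [[0,0,0],[0,10.5,0],9.5],
    [[0,0,0],[0,10.5,0],9.5],
    [[0,0,0],[0,10.5,0],9.5],
  ],
)

```text
t: 7.9
eef_pos: [482.6, -348.4, 113.6]
tcp_rot: [-1.594, -0.033, -1.444]
ft_force: [0.4, -0.6, 0.5]
opening: 0.999
```

apply_moves(
  increments=[
    [[0,0,0],[0,10.5,0],9.5],
    [[0,0,0],[0,10.5,0],9.5],
    [[0,0,0],[0,10.5,0],9.5],
    [[0,0,0],[0,10.5,0],9.5],
    [[0,0,0],[0,10.5,0],9.5],
  ],
)

```text
t: 8.52
eef_pos: [482.8, -347.8, 113.8]
tcp_rot: [-1.558, -0.038, -2.382]
ft_force: [0.0, 0.5, 0.9]
opening: 0.996
```

```bash
python3 - <<'E'
from h import *
s=readout.state();print(s['eef_pos'],s['tcp_rot'],s['t'],s['joints'])
plan([471,-364,100],np.radians(28.5-180),5)
E
```

```text
[ 482.76343062 -347.79360803  113.82617618] [-1.55783158 -0.03849882 -2.38230722] 8.525 [-0.71712632  0.56370796  1.74085001 -0.05367873  0.82846577  0.13025745]
dist/row 4.866985057276476
[[0.38, 0.29, 0.07], [-0.21, 3.0, 0.42]]
[[0.38, 0.29, 0.09], [-0.21, 3.0, 0.42]]
[[0.38, 0.29, 0.11], [-0.21, 3.0, 0.42]]
[[0.37, 0.28, 0.13], [-0.21, 3.0, 0.42]]
[[0.37, 0.28, 0.15], [-0.21, 3.0, 0.42]]
```

apply_moves(
  increments=[
    [[0.5,0.3,0.1],[-0.3,4.0,0.6],9.5],
    [[0.5,0.3,0.1],[-0.3,4.0,0.6],9.5],
    [[0.5,0.3,0.2],[-0.3,4.0,0.6],9.5],
    [[0.4,0.3,0.2],[-0.2,3.0,0.4],9.5],
    [[0,0,0],[0,0,0],9.5],
  ],
)

```text
t: 9.15
eef_pos: [471.0, -364.3, 102.2]
tcp_rot: [-1.573, 0.003, -2.654]
ft_force: [-0.3, 0.3, 0.4]
opening: 1.0
```

```bash
python3 - <<'E'
from h import *
s=readout.state();print(s['eef_pos'],s['tcp_rot'],s['t'],s['joints'])
p,M=shot('wrist')
print([(round(d['confidence'],2),w(M,d['point']).round().tolist()) for d in nets.mark_of(p,'coin_rack')[:3]])
plan([471,-364,14],np.radians(28.5-180),5)
E
```

```text
[ 471.01493036 -364.32041122  102.15378949] [-1.57294708  0.00279176 -2.65420416] 9.15 [-0.77077982  0.58141434  1.7444588   0.00455111  0.81691256  0.30950791]
[(0.96, [416.0, -527.0, -2.0]), (0.9, [470.0, -365.0, 0.0]), (0.84, [376.0, -213.0, -2.0])]
dist/row 17.678382664640036
[[0.01, 1.77, -0.0], [0.02, -0.1, -0.03]]
[[0.01, 1.77, -0.0], [0.02, -0.1, -0.03]]
[[0.01, 1.77, -0.0], [0.02, -0.1, -0.03]]
[[0.01, 1.77, -0.0], [0.02, -0.1, -0.03]]
[[0.01, 1.77, -0.0], [0.02, -0.1, -0.03]]
```

apply_moves(
  increments=[
    [[0,2.2,0],[0,0,0],9.5],
    [[0,2.2,0],[0,0,0],9.5],
    [[0,2.0,0],[0,0,0],9.5],
    [[0,1.8,0],[0,0,0],9.5],
    [[0,0.5,0],[0,0,0],9.5],
  ],
)

```text
t: 9.88
eef_pos: [472.9, -363.5, 14.2]
tcp_rot: [-1.569, 0.003, -2.647]
ft_force: [0.1, 0.6, 0.5]
opening: 1.002
```

apply_moves(
  increments=[
    [[0,0,0],[0,0,0],4.0],
    [[0,0,0],[0,0,0],4.0],
    [[0,0,0],[0,0,0],4.0],
    [[0,0,0],[0,0,0],4.0],
    [[0,0,0],[0,0,0],4.0],
  ],
)

```text
t: 10.5
eef_pos: [473.7, -364.1, 16.0]
tcp_rot: [-1.567, 0.004, -2.647]
ft_force: [0.5, 0.1, 0.5]
opening: 0.532
```

apply_moves(
  increments=[
    [[0,0,0],[0,0,0],3.0],
    [[0,0,0],[0,0,0],3.0],
    [[0,0,0],[0,0,0],3.0],
    [[0,-0.3,0],[0,0,0],3.0],
    [[0,-0.3,0],[0,0,0],3.0],
  ],
)

```text
t: 11.12
eef_pos: [473.2, -363.7, 21.6]
tcp_rot: [-1.568, 0.004, -2.647]
ft_force: [-0.9, 0.3, -3.4]
opening: 0.486
```

```bash
python3 - <<'E'
from h import *
s=readout.state();print(s['eef_pos'],s['tcp_rot'],s['t'],s['opening'],s['ft_force'])
plan([473,-364,160],np.radians(28.5-180),3)
E
```

```text
[ 473.22633072 -363.65227444   21.6294379 ] [-1.56842671  0.00361032 -2.64665427] 11.125 0.485806557221165 [-0.87671753  0.30335146 -3.39222645]
dist/row 46.12372804090077
[[-0.0, -4.61, 0.02], [-0.05, -0.05, -0.07]]
[[0.0, -4.61, 0.01], [-0.05, -0.05, -0.07]]
[[0.01, -4.61, 0.01], [-0.05, -0.05, -0.07]]
```

Grip holds at 46 mm opening, with about 3.4 N of weight. Next I'll lift, then plan the carry.

apply_moves(
  increments=[
    [[0,-2.5,0],[0,0,0],3.0],
    [[0,-4.0,0],[0,0,0],3.0],
    [[0,-4.0,0],[0,0,0],3.0],
    [[0,-3.5,0],[0,0,0],3.0],
    [[0,-1.0,0],[0,0,0],3.0],
  ],
)

```text
t: 11.75
eef_pos: [471.7, -362.9, 174.8]
tcp_rot: [-1.572, 0.002, -2.647]
ft_force: [0.9, -0.1, -4.2]
opening: 0.479
```

```bash
python3 - <<'E'
from h import *
s=readout.state();print(s['eef_pos'],s['tcp_rot'],s['t'],s['opening'],s['ft_force'])
plan([605,-75,160],np.radians(2.2-180),10)
E
```

```text
[ 471.68263551 -362.85655533  174.82578482] [-1.57225319e+00  2.28042055e-03 -2.64662324e+00] 11.75 0.47915232199132235 [ 0.90486376 -0.11351964 -4.17912796]
dist/row 31.757632156729937
[[-2.54, 0.16, -1.9], [0.01, 2.62, -0.01]]
[[-2.45, 0.16, -2.01], [0.01, 2.62, -0.01]]
[[-2.36, 0.16, -2.12], [0.01, 2.62, -0.01]]
[[-2.26, 0.15, -2.23], [0.01, 2.62, -0.01]]
[[-2.15, 0.15, -2.33], [0.01, 2.62, -0.01]]
[[-2.04, 0.15, -2.43], [0.01, 2.62, -0.01]]
[[-1.93, 0.15, -2.52], [0.01, 2.62, -0.01]]
[[-1.81, 0.15, -2.6], [0.01, 2.62, -0.01]]
[[-1.69, 0.15, -2.68], [0.01, 2.62, -0.01]]
[[-1.57, 0.15, -2.76], [0.01, 2.62, -0.01]]
```

apply_moves(
  increments=[
    [[-2.5,0.1,-1.9],[0,2.6,0],3.0],
    [[-2.5,0.1,-2.0],[0,2.6,0],3.0],
    [[-2.4,0.1,-2.1],[0,2.6,0],3.0],
    [[-2.3,0.1,-2.2],[0,2.6,0],3.0],
    [[-2.2,0.1,-2.3],[0,2.6,0],3.0],
  ],
)

```text
t: 12.38
eef_pos: [539.6, -216.3, 165.3]
tcp_rot: [-1.577, -0.003, -2.884]
ft_force: [-1.0, -0.4, -2.9]
opening: 0.484
```

apply_moves(
  increments=[
    [[-2.0,0.1,-2.4],[0,2.6,0],3.0],
    [[-1.9,0.1,-2.5],[0,2.6,0],3.0],
    [[-1.8,0.1,-2.6],[0,2.6,0],3.0],
    [[-1.7,0.1,-2.7],[0,2.6,0],3.0],
    [[-1.2,0.1,-2.2],[0,2.0,0],3.0],
  ],
)

```text
t: 13.0
eef_pos: [603.2, -73.4, 153.4]
tcp_rot: [-1.58, -0.013, -3.108]
ft_force: [-0.2, -0.2, -3.5]
opening: 0.484
```

```bash
python3 - <<'E'
from h import *
s=readout.state();print(s['eef_pos'],s['tcp_rot'],s['t'],s['opening'],s['ft_force'])
p,M=shot('side','g0.png'); cv2.imwrite('pics/g.png',cv2.resize(p['img'][110:290,160:400,::-1],(800,600),interpolation=cv2.INTER_CUBIC))
for t in ['coin_rack','drawer_floor','tin','till']:
  print(t,[(round(d['confidence'],2),w(M,d['point']).round().tolist()) for d in nets.mark_of(p,t)[:4]])
plan([605,-75,40],np.radians(2.2-180),5)
E
```

```text
[603.19159491 -73.38957904 153.42294292] [-1.57976911 -0.0133402  -3.1080268 ] 13.0 0.4840160224690677 [-0.21290158 -0.20774612 -3.45559356]
coin_rack [(0.76, [376.0, -216.0, -5.0]), (0.76, [417.0, -531.0, -7.0]), (0.69, [603.0, -75.0, 137.0])]
drawer_floor [(0.96, [505.0, -30.0, 14.0])]
tin [(0.69, [579.0, 91.0, 11.0])]
till [(0.7, [700.0, -22.0, -1.0])]
dist/row 22.829043718423804
[[-0.07, 2.28, 0.02], [0.1, -0.04, 0.15]]
[[-0.07, 2.28, 0.02], [0.1, -0.04, 0.15]]
[[-0.06, 2.28, 0.01], [0.1, -0.04, 0.15]]
[[-0.06, 2.28, 0.01], [0.1, -0.04, 0.15]]
[[-0.05, 2.28, 0.0], [0.1, -0.04, 0.15]]
```

View pics/g.png

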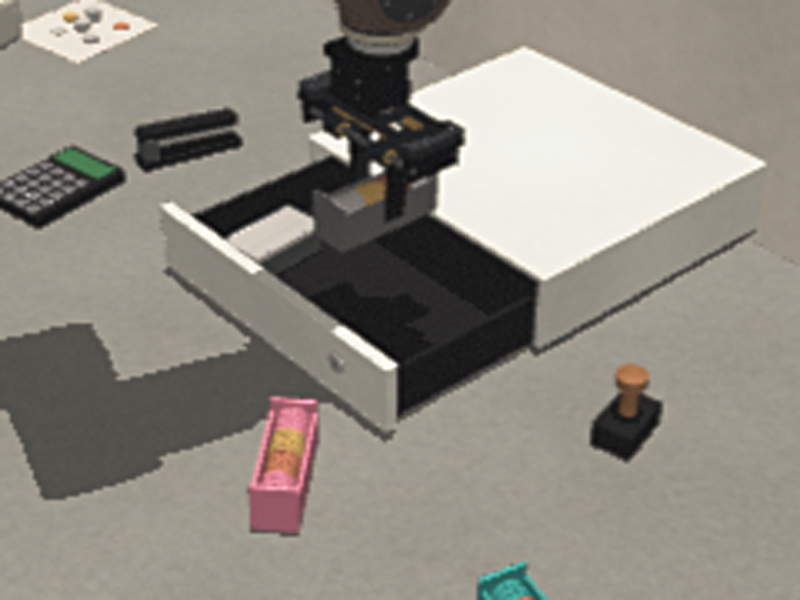

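The rack is held level above the clear part of the drawer floor, with the tin well to its left. Its underside is about 16 mm below the TCP, so contact should come at a TCP height of about 28 mm. Lowering.

apply_moves(
  increments=[
    [[-0.1,2.4,0],[0.2,0,0.3],3.0],
    [[-0.1,2.4,0],[0.2,0,0.3],3.0],
    [[-0.1,2.4,0],[0.2,0,0.2],3.0],
    [[-0.1,2.4,0],[0,0,0],3.0],
    [[0,1.5,0],[0,0,0],3.0],
  ],
)

```text
t: 13.88
eef_pos: [605.4, -80.0, 40.5]
tcp_rot: [-1.567, 0.004, -3.11]
ft_force: [-0.7, 0.6, -3.9]
opening: 0.483
```

apply_moves(
  increments=[
    [[0,0.4,0],[0,0,0],3.0],
    [[0,0,0],[0,0,0],3.0],
    [[0,0.1,0],[0,0,0],3.0],
    [[0,0,0],[0,0,0],3.0],
    [[0,0,0],[0,0,0],3.0],
  ],
)

```text
t: 14.5
eef_pos: [605.8, -81.1, 36.7]
tcp_rot: [-1.567, 0.005, -3.111]
ft_force: [0.0, 0.3, -4.8]
opening: 0.48
```

apply_moves(
  increments=[
    [[0,0.4,0],[0,0,0],3.0],
    [[0,0.3,0],[0,0,0],3.0],
    [[0,0.2,0],[0,0,0],3.0],
    [[0,0.1,0],[0,0,0],3.0],
    [[0,0,0],[0,0,0],3.0],
  ],
)

```text
t: 15.12
eef_pos: [606.9, -81.0, 28.2]
tcp_rot: [-1.566, 0.008, -3.111]
ft_force: [-0.7, -0.2, -3.3]
opening: 0.479
```

apply_moves(
  increments=[
    [[0,0.2,0],[0,0,0],3.0],
    [[0,0.1,0],[0,0,0],3.0],
    [[0,0,0],[0,0,0],3.0],
    [[0,0,0],[0,0,0],3.0],
    [[0,0,0],[0,0,0],3.0],
  ],
)

```text
t: 15.75
eef_pos: [608.5, -81.0, 28.0]
tcp_rot: [-1.565, 0.012, -3.11]
ft_force: [-0.4, 1.2, 1.2]
opening: 0.482
```

Force has flipped to +1.2 N, so the rack is seated. Release.

apply_moves(
  increments=[
    [[0,0,0],[0,0,0],8.0],
    [[0,0,0],[0,0,0],8.0],
    [[0,0,0],[0,0,0],8.0],
    [[0,0,0],[0,0,0],8.0],
    [[0,0,0],[0,0,0],8.0],
  ],
)

```text
t: 16.38
eef_pos: [608.9, -81.2, 27.8]
tcp_rot: [-1.565, 0.013, -3.11]
ft_force: [0.9, -0.5, 0.0]
opening: 0.837
```

```bash
python3 - <<'E'
from h import *
s=readout.state();print(s['eef_pos'],s['tcp_rot'],s['t'],s['opening'],s['ft_force'])
for c in('side','scene'):
  p,M=shot(c,'h_%s.png'%c)
  for t in ['coin_rack','drawer_floor','tin','till']:
    print(t,[(round(d['confidence'],2),w(M,d['point']).round().tolist()) for d in nets.mark_of(p,t)[:4]])
E
```

```text
[608.88897437 -81.17748807  27.79206597] [-1.56522921  0.01322981 -3.11022543] 16.375 0.8374018617135071 [ 0.88388458 -0.47018389  0.03742631]
coin_rack [(0.93, [378.0, -218.0, -2.0]), (0.84, [611.0, -80.0, 12.0]), (0.78, [416.0, -532.0, -4.0])]
drawer_floor [(0.98, [507.0, -26.0, 15.0])]
tin [(0.62, [582.0, 89.0, 10.0])]
till [(0.79, [702.0, -24.0, -2.0])]
coin_rack [(0.86, [418.0, -526.0, 2.0]), (0.74, [605.0, -79.0, 13.0]), (0.66, [375.0, -214.0, -2.0])]
drawer_floor [(0.87, [509.0, -29.0, 13.0])]
tin [(0.55, [585.0, 86.0, 15.0])]
till [(0.83, [702.0, -17.0, 0.0])]
```

The rack stands on the floor at z = 12 in both cameras. Now I'll rise and back out in front of the drawer.

apply_moves(
  increments=[
    [[0,-1.5,0],[0,0,0],8.0],
    [[0,-3.0,0],[0,0,0],8.0],
    [[0,-3.0,0],[0,0,0],8.0],
    [[0,-3.0,0],[0,0,0],8.0],
    [[0,-2.0,0],[0,0,0],8.0],
  ],
)

```text
t: 17.5
eef_pos: [606.7, -80.4, 159.4]
tcp_rot: [-1.565, 0.013, -3.11]
ft_force: [0.0, -0.2, -0.0]
opening: 0.842
```

```bash
python3 - <<'E'
from h import *
s=readout.state();print(s['eef_pos'],s['tcp_rot'],s['t'],s['opening'],s['ft_force'])
p,M=shot('side')
for t in ['coin_rack','drawer_floor','tin']:
    print(t,[(round(d['confidence'],2),w(M,d['point']).round().tolist()) for d in nets.mark_of(p,t)[:4]])
plan([440,-26,155],np.radians(2.2-180),5)
E
```

```text
[606.73865047 -80.40102569 159.39012516] [-1.56539667  0.01265721 -3.11026354] 17.5 0.841771465822217 [ 0.0316798  -0.1502233  -0.03415756]
coin_rack [(0.86, [378.0, -216.0, 2.0]), (0.72, [610.0, -84.0, 10.0]), (0.7, [418.0, -530.0, -5.0])]
drawer_floor [(0.8, [506.0, -27.0, 11.0])]
tin [(0.93, [582.0, 91.0, 12.0])]
dist/row 35.0044534372381
[[3.29, -0.0, -1.19], [-0.06, -0.08, -0.13]]
[[3.29, 0.01, -1.2], [-0.06, -0.08, -0.13]]
[[3.29, 0.02, -1.2], [-0.06, -0.08, -0.13]]
[[3.29, 0.02, -1.2], [-0.06, -0.08, -0.13]]
[[3.28, 0.03, -1.21], [-0.06, -0.08, -0.13]]
```

apply_moves(
  increments=[
    [[3.3,0,-1.2],[-0.1,0,-0.1],3.0],
    [[3.3,0,-1.2],[-0.1,0,-0.1],0.5],
    [[3.3,0,-1.2],[-0.1,0,-0.1],0.0],
    [[3.3,0,-1.2],[0,0,-0.1],0.0],
    [[3.3,0,-1.2],[0,0,-0.1],0.0],
  ],
)

```text
t: 18.32
eef_pos: [433.3, -24.1, 150.5]
tcp_rot: [-1.573, -0.006, -3.111]
ft_force: [0.7, 0.3, -1.2]
opening: 0.371
```

apply_moves(
  increments=[
    [[0,1.0,0],[0,0,0],0.0],
    [[0,2.5,0],[0,0,0],0.0],
    [[0,3.0,0],[0,0,0],0.0],
    [[0,3.0,0],[0,0,0],0.0],
    [[0,1.5,0],[0,0,0],0.0],
  ],
)

```text
t: 18.95
eef_pos: [433.0, -24.0, 34.4]
tcp_rot: [-1.574, -0.007, -3.111]
ft_force: [-0.5, -0.4, 0.1]
opening: 0.004
```

apply_moves(
  increments=[
    [[-0.8,0,0],[0,0,0],0.0],
    [[-1.0,0,0],[0,0,0],0.0],
    [[-1.0,0,0],[0,0,0],0.0],
    [[-1.0,0,0],[0,0,0],0.0],
    [[-1.0,0,0],[0,0,0],0.0],
  ],
)

```text
t: 19.58
eef_pos: [484.8, -22.8, 33.2]
tcp_rot: [-1.574, -0.009, -3.111]
ft_force: [-3.2, -1.6, -1.9]
opening: 0.006
```

apply_moves(
  increments=[
    [[-1.0,0,0],[0,0,0],0.0],
    [[-1.2,0,0],[0,0,0],0.0],
    [[-1.2,0,0],[0,0,0],0.0],
    [[-1.2,0,0],[0,0,0],0.0],
    [[-1.2,0,0],[0,0,0],0.0],
  ],
)

```text
t: 20.2
eef_pos: [546.5, -20.7, 33.1]
tcp_rot: [-1.574, -0.009, -3.111]
ft_force: [-2.0, -0.2, 1.1]
opening: 0.004
```

apply_moves(
  increments=[
    [[-1.2,0,0],[0,0,0],0.0],
    [[-1.2,0,0],[0,0,0],0.0],
    [[-1.2,0,0],[0,0,0],0.0],
    [[-1.2,0,0],[0,0,0],0.0],
    [[-1.0,0,0],[0,0,0],0.0],
  ],
)

```text
t: 20.82
eef_pos: [608.8, -18.7, 32.4]
tcp_rot: [-1.574, -0.009, -3.111]
ft_force: [-2.9, 0.8, 1.9]
opening: 0.004
```

apply_moves(
  increments=[
    [[-1.0,0,0],[0,0,0],0.0],
    [[-1.0,0,0],[0,0,0],0.0],
    [[-0.9,0,0],[0,0,0],0.0],
    [[-0.8,0,0],[0,0,0],0.0],
    [[-0.6,0,0],[0,0,0],0.0],
  ],
)

```text
t: 21.45
eef_pos: [654.8, -17.3, 31.8]
tcp_rot: [-1.574, -0.009, -3.111]
ft_force: [-2.8, 0.3, 1.7]
opening: 0.006
```

```bash
python3 - <<'E'
from h import *
s=readout.state();print(s['eef_pos'],s['tcp_rot'],s['t'],s['ft_force'])
p,M=shot('side'); cv2.imwrite('pics/i.png',cv2.resize(p['img'][110:290,160:400,::-1],(800,600),interpolation=cv2.INTER_CUBIC))
E
```

```text
[654.84329531 -17.28337465  31.84724039] [-1.57413915 -0.00943615 -3.11104294] 21.45 [-2.84505824  0.30545315  1.68893213]
```

View pics/i.png

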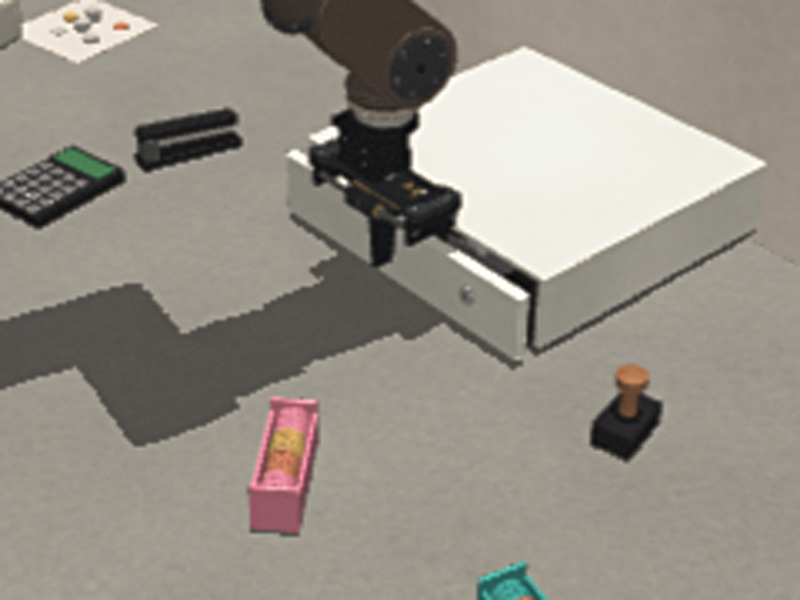

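The drawer is open by only about 20 mm, with the gripper body clear of the roof. I'll creep to the stop.

apply_moves(
  increments=[
    [[-0.5,0,0],[0,0,0],0.0],
    [[-0.5,0,0],[0,0,0],0.0],
    [[-0.4,0,0],[0,0,0],0.0],
    [[-0.4,0,0],[0,0,0],0.0],
    [[-0.3,0,0],[0,0,0],0.0],
  ],
)

```text
t: 22.12
eef_pos: [674.9, -16.6, 31.7]
tcp_rot: [-1.575, -0.016, -3.111]
ft_force: [-28.2, -2.0, 17.8]
opening: 0.002
```

apply_moves(
  increments=[
    [[-0.2,0,0],[0,0,0],0.0],
    [[-0.2,0,0],[0,0,0],0.0],
    [[-0.2,0,0],[0,0,0],0.0],
    [[-0.2,0,0],[0,0,0],0.0],
    [[-0.2,0,0],[0,0,0],0.0],
  ],
)

```text
t: 22.75
eef_pos: [673.4, -16.6, 32.1]
tcp_rot: [-1.576, -0.044, -3.11]
ft_force: [-15.9, -0.3, 10.0]
opening: 0.004
```

Force rose to 28 N at x = 675, as the stop predicts. I'll back off and check.

apply_moves(
  increments=[
    [[0.3,0,0],[0,0,0],0.0],
    [[1.0,0,0],[0,0,0],0.0],
    [[2.0,0,0],[0,0,0],0.0],
    [[3.0,0,0],[0,0,0],0.0],
    [[3.0,-1.0,0],[0,0,0],0.0],
  ],
)

```text
t: 23.38
eef_pos: [579.0, -19.9, 45.3]
tcp_rot: [-1.576, -0.041, -3.11]
ft_force: [-0.2, 0.0, 0.9]
opening: 0.008
```

apply_moves(
  increments=[
    [[3.0,-2.0,0],[0,0,0],0.0],
    [[3.0,-3.0,0],[0,0,0],0.0],
    [[1.0,-3.0,0],[0,0,0],0.0],
    [[0,-2.0,0],[0,0,0],0.0],
    [[0,0,0],[0,0,0],0.0],
  ],
)

```text
t: 24.0
eef_pos: [508.2, -22.7, 151.6]
tcp_rot: [-1.575, -0.038, -3.111]
ft_force: [0.8, 0.2, 0.1]
opening: 0.005
```

```bash
python3 - <<'E'
from h import *
s=readout.state();print(s['eef_pos'],s['tcp_rot'],s['t'],s['ft_force'])
p,M=shot('side'); cv2.imwrite('pics/j.png',cv2.resize(p['img'][110:290,160:400,::-1],(800,600),interpolation=cv2.INTER_CUBIC))
for t in ['drawer_floor','till','coin_rack','calculator','stapler','stamp']:
    print(t,[(round(d['confidence'],2),w(M,d['point']).round().tolist()) for d in nets.mark_of(p,t)[:3]])
E
```

```text
[508.23325712 -22.66114867 151.55196518] [-1.5751033  -0.03772674 -3.11059855] 24.0 [0.76478861 0.22644854 0.14902452]
drawer_floor [(0.71, [703.0, -24.0, 14.0])]
till [(0.9, [702.0, -24.0, -2.0])]
coin_rack [(0.96, [418.0, -530.0, -5.0]), (0.8, [378.0, -218.0, 1.0])]
calculator [(0.6, [466.0, 393.0, -2.0])]
stapler [(0.64, [646.0, 368.0, -3.0])]
stamp [(0.55, [687.0, -369.0, -0.0])]
```

View pics/j.png

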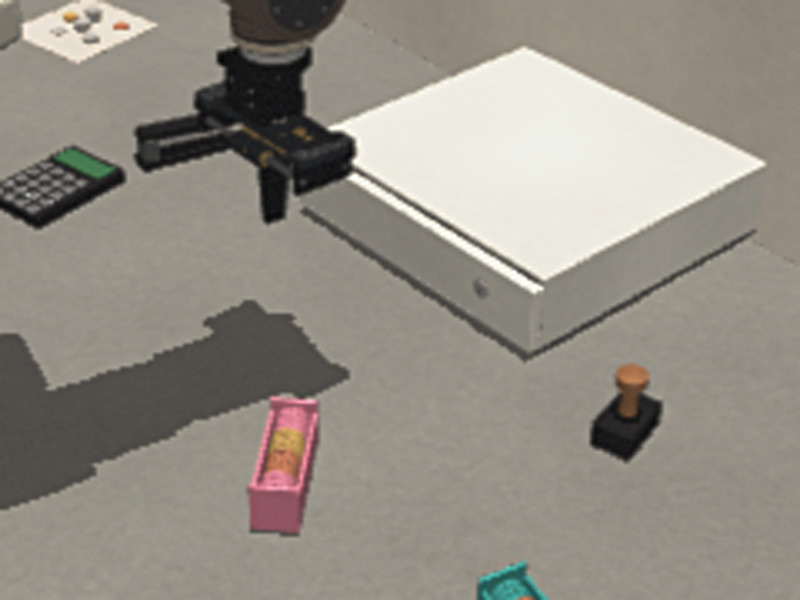

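The plate is flush against the housing, the bystanders are unmoved and the robot is clear. Handing in.

```bash
python3 -c "
from cell import env; print(env.job_done())"
```

```text
the job is handed in; nothing more can be done
None
```

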